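Close the label printer, switch it on and feed a label

ROBOT

A 7-joint arm with a two-finger parallel gripper is mounted at the origin on the work surface. World frame = base frame: x ahead of the robot, y to its left, z up, the work surface at z = 0. Lengths are in m, angles in rad, forces in N, time in s.
With the tool pointing down it reaches from about 0.425 to 0.875 m from the base axis. Payload 4.7 kg.
Tool frame: the origin (TCP) lies on the centre line of the jaws, within the pads' length; the fingertips stand bot.finger_overhang ahead of it and the grasp point (between the pads) lies 8 mm behind it (bot.finger_overhang is the distance from the TCP to the fingertips, in m); z points along the fingers, y is the line along which they close (so a half turn about z gives the same grasp; the last joint's range is limited). The gripper opens to 87 mm and grips with 3 to 60 N. Pads are 19 mm wide; open, the fingers measure 117 mm over their backs; the gripper's body (75 mm by 190 mm) begins 51 mm behind the grasp point.
Start: joints at [1.252, 0.321, -0.07, 1.45, 0.023, 1.371, -0.057], TCP at [0.212, -0.614, 0.213] pointing down, gripper open.
Joint ranges: [-2.86, 2.86], [-0.3, 2.09], [-1.38, 1.24], [0.06, 2.45], [-1.56, 4.7], [0.09, 2.05], [-2.69, 2.69]. Speed limits (rad/s): [2.57, 2.57, 3.14, 3.14, 3.14, 3.14, 3.14].

INTERFACE

Orientations are given as a 3x3 rotation matrix whose columns are the frame's x, y, z axes.
In Python, from cell import bot gives the robot as it stands.
- The arm moves only by the shell command python3 -m creep 'ROWS'. ROWS is JSON, a list that holds one entry, the list of rows, each a list of 5 numbers: the shift along the tool's x, y, z in m, then the turn about the tool's z in degrees, then the opening, from 0 (shut) to 1 (fully open). In form: [[[tx, ty, tz, yaw, jaw], ...]]. A call has 1 to 8 rows; each row shifts and turns the commanded pose from where the row before left it, along the tool's axes as they then stand; what a row does not reach is not made up. A row lasts 1/12 s, in which the tool goes at most 41.7 mm and 7.16 degrees, less where a joint would pass 70% of its speed; a pose out of reach is approached as far as the arm can. A call with a gripper value outside its range is refused whole. The fingers move at their own pace and stop on an object; the grip force is fixed at half the most. Time passes only in rows, so rows that do not move let the fingers close. It gives the time, the measured TCP pose, the force, the opening and the grip force at its end, in the units of the state.
- bot.get_state(): the state, without advancing time (a new reading comes with each control period).
- bot.camera(name): name is "scene" or "top"; returns a dict with "frame" (420x560x3 uint8, blue, green, red), "depth" (420x560 float32, m along the optical axis (not along the pixel's ray), 0 where there is no reading), "vertical_fov" (degrees; the focal length in pixels is half the picture's height over the tangent of half this angle, whatever the lens; pixels are square), "cx", "cy" (the principal point, pixels), "pose" (4x4, takes a point from camera to world coordinates). Camera axes: x right, y down, z forward; pixel columns grow to the right and rows downward; lengths in m; the calibration is good to about 2 mm. A picture is of the moment at which its call begins.
- bot.close_job(): hands the job in; it is judged then, once.
Trained networks look in the newest picture that a camera, given by its name, has taken for a name from the list of things; names that differ only in an ending like _2 or _b are one class to them, and where a whole thing is asked for, a point or a joint stands for the part that bears it (a point fixed in the world has none). Each returns a list of dicts, best first, with "p" (0 to 1); they miss things now and then, are a little off and sometimes report something else, mostly with a low value. They report only what shows in the picture. A call takes as long as a camera call. They do not tell look-alikes from the thing itself.
- bot.spot_in(camera, thing): "centre" ([x, y, z] in m, in world coordinates, good to about 4 mm: the middle of the surface that is visible of it).
The state is a dict: "time": time; "joint_pos": joint angles; "joint_vel": joint speeds; "effort": joint torques, N m; "tcp_pos": TCP position; "orientation": TCP orientation; "force": force on the tool from outside, world axes, zero at the start; "moment": the same for the moment, N m; "gripper_width": finger opening in m; "finger_force": force on a finger pad.
Only numpy, scipy, OpenCV 4.12 (cv2) and the standard library are available. Lean on these libraries where they do the work, as an engineer would, in place of code of your own. Each camera call takes 0.05 s, during which the arm holds its last target. There are 200 camera calls.

TASK

A new roll is in the label printer: with closed fingertips, push its raised cover down until it is fully shut, then switch on the power block by pressing down the raised half of its large rocker as far as it goes, and then press the printer's long feed key fully down for a moment and let it come up again. Keep to that order. Only push: do not lift the power block or raise the cover further, do not shove the block about, and leave the small rocker, the two small keys and everything else on the desk alone.

Things in the scene. Friction and masses are not known exactly. Their poses are not given: they have to be found in the camera images.
- label_printer: Grey label printer, fixed, 200 (x) by 210 (y) by 100 mm high; origin under its centre, front to -x. Its hinged cover lies over the left part (+y); along its right side (-y) runs a key panel 65 mm wide, 100 mm above the desk, with three black keys in a row from front to back: long, round, square. Their tops are 110 mm above the desk.
- cover (a joint): Angle of the printer's grey cover, rad: 0 shut, 0.5 to 0.9 at the start. Plate 180 mm front to back, 141 wide, 8 thick, with a front tab. Hinge line at the back: along the printer's y at x +85, z 105 mm; plate centred at y +32.5. Stiff hinge, stays where left; about 2 N from above pushes it down onto a firm stop at 0. Shut, its top is 109 mm above the desk.
- cover_mid (a point): Point on the top face of the cover, at the middle of the plate, 90 mm from the hinge line. It moves with the cover.
- feed_key (a joint): Travel of the long feed key, m: 0 up, 0.006 fully down. Spring return, 1 N to start, about 5 N fully down, onto a firm stop. 46 mm (x) by 24 mm (y), centred at x -55, y -72.5 mm in the printer's frame.
- feed_key_top (a point): Centre of the top of the long feed key.
- round_key (a joint): Travel of the small round key, m (0 up, 0.006 down, same spring as the feed key). 18 mm across, centred at x +18, y -72.5 mm in the printer's frame. Not to be pressed.
- square_key (a joint): Travel of the small square key, m (0 up, 0.006 down, same spring). 16 mm wide, centred at x +62, y -72.5 mm in the printer's frame. Not to be pressed.
- power_block: White desk power block, loose, about 0.7 kg, 70 (x) by 210 (y) by 45 mm high; origin under its centre. On top: a large black rocker (46 mm along x, 28 wide) centred at y +68 mm, two round sockets in the middle, a small black rocker (25 by 16 mm) centred at y -78 mm. Both rockers start with their +x half raised (off).
- large_rocker (a joint): Angle of the large rocker, rad: 0 off (+x half sloping up, -x half level), 0.44 on (+x half down level, -x half up). Pivot along the block's y, 52 mm above the desk, at face level; stays where left. Pressing the raised half some 18 mm from the pivot takes 2 to 4 N, 8 mm of travel onto a firm stop; the pressed half is then level, 52 mm above the desk, 7 mm above the block's top.
- large_rocker_raised (a point): Point on the face of the raised half of the large rocker, about 16 mm out from the pivot towards the block's +x and 60 mm above the desk when off; the raised end is 22 mm out and 62 mm high. It moves with the rocker.
- small_rocker (a joint): Angle of the small rocker, rad: 0 off as at the start, 0.44 on. To be left off.
- stapler: Bystander: blue and black stapler, 140 by 32 by 58 mm high, between printer and power block; origin under its centre, long along its x.
- bearing: Bystander: steel bearing ring, 52 mm across, 15 mm high, between or behind printer and power block; origin under its centre.
- calculator: Bystander: calculator 80 (x) by 125 (y) by 19 mm; origin under its centre.
- mouse: Bystander: computer mouse 105 (y) by 60 (x) by 32 mm; origin under its centre.
- oil_filter: Bystander: oil filter, upright can 76 mm across, 85 mm high, at the back; origin under its centre.
- pen_cup: Bystander: cup of pens 72 mm across, 150 mm high with the pens, at the back; origin under its centre.
- spare_roll: Bystander: spare label roll standing on end, 64 mm across, 90 mm high, at the left side; origin under its centre.
Things that resemble listed ones, but are neither listed nor needed, are in the scene too. Of the things shaped like the power_block, the white one is meant.

How it is judged:
By the outcome, as a careful person would: the job done as asked, in the order asked, and still so for the second after the job is handed in, with the robot touching nothing.
It also fails if it takes over 58 s, if anything falls off the work surface, if the arm or the gripper's body presses on something with over 40 N, if the wrist force passes 120 N, or if a joint passes its speed limit or range.

## Working session

There is one attempt and no reset: what is moved stays moved. The work goes in short steps, Python scripts to look and compute and a shell command to move; the robot and the scene stay as the last step left them, time stands still between calls to the robot, and variables do not carry over. Pictures are saved under pics/ and viewed, at most 10 in all, crops included, and the job is handed in when it is done.

```bash
ls; mkdir -p pics
python3 - <<'E'
from cell import bot
import cv2,numpy as np
s=bot.get_state();print(s['time'],s['tcp_pos'],np.round(s['orientation'],3),s['gripper_width'],bot.finger_overhang)
for c in('top','scene'):
    d=bot.camera(c);cv2.imwrite(f'pics/{c}0.png',d['frame']);print(c,np.round(d['pose'],3).tolist(),d['vertical_fov'],d['cx'],d['cy'])
    for t in('label_printer','cover_mid','feed_key_top','round_key','square_key','power_block','large_rocker_raised','large_rocker','small_rocker','stapler','bearing'):
        print(t,[(np.round(r['centre'],3).tolist(),round(r['p'],2)) for r in bot.spot_in(c,t)][:3])
E
```

```text
pics
0.0 [ 0.21210405 -0.6138351   0.21226974] [[ 0.945  0.327 -0.001]
 [ 0.327 -0.945  0.002]
 [-0.    -0.002 -1.   ]] 0.08703460969323688 0.011
top [[-0.012, -0.994, 0.107, 0.367], [-1.0, 0.009, -0.027, 0.085], [0.026, -0.107, -0.994, 1.32], [0.0, 0.0, 0.0, 1.0]] 47.47108641067366 274.21067794534633 213.09014308170745
label_printer [([0.58, -0.195, 0.107], 0.76)]
cover_mid [([0.603, -0.181, 0.161], 0.79), ([0.533, 0.288, 0.054], 0.37)]
feed_key_top [([0.516, -0.26, 0.109], 0.67)]
round_key [([0.609, 0.445, 0.089], 0.57), ([0.584, -0.282, 0.109], 0.56), ([0.584, -0.196, 0.107], 0.41)]
square_key []
power_block [([0.538, 0.222, 0.045], 0.89), ([0.755, 0.314, 0.049], 0.56), ([0.21, 0.402, 0.044], 0.55)]
large_rocker_raised [([0.193, 0.466, 0.048], 0.7), ([0.532, 0.289, 0.051], 0.44)]
large_rocker [([0.187, 0.463, 0.053], 0.75), ([0.532, 0.289, 0.054], 0.73), ([0.827, 0.31, 0.051], 0.68)]
small_rocker [([0.561, 0.143, 0.055], 0.64)]
stapler [([0.533, -0.002, 0.051], 0.73), ([0.629, -0.3, 0.114], 0.2)]
bearing [([0.68, -0.003, 0.014], 0.69), ([0.788, -0.071, 0.092], 0.69)]
scene [[-0.63
[... 166 characters left out ...]
bel_printer [([0.623, -0.146, 0.097], 0.69)]
cover_mid [([0.616, -0.169, 0.148], 0.76)]
feed_key_top [([0.617, -0.173, 0.156], 0.38)]
round_key []
square_key []
power_block [([0.779, 0.327, 0.044], 0.93), ([0.226, 0.415, 0.042], 0.73), ([0.563, 0.231, 0.047], 0.68)]
large_rocker_raised [([0.828, 0.316, 0.053], 0.88), ([0.535, 0.295, 0.054], 0.47), ([0.194, 0.47, 0.053], 0.47)]
large_rocker [([0.538, 0.294, 0.053], 0.81), ([0.193, 0.471, 0.054], 0.58), ([0.832, 0.316, 0.051], 0.56)]
small_rocker [([0.687, 0.33, 0.05], 0.46), ([0.56, 0.145, 0.052], 0.43), ([0.237, 0.33, 0.051], 0.41)]
stapler [([0.552, 0.005, 0.042], 0.79)]
bearing [([0.684, 0.004, 0.013], 0.74), ([0.535, 0.291, 0.052], 0.62)]
```

View pics/top0.png

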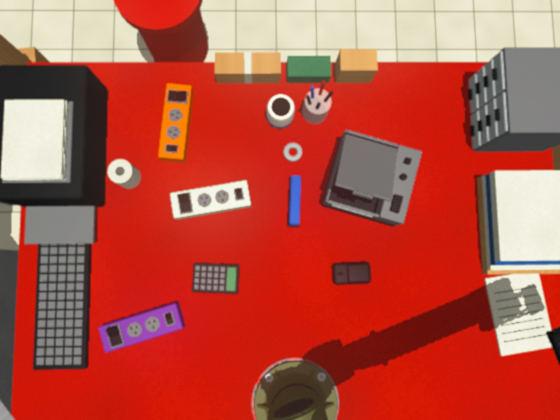

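View pics/scene0.png

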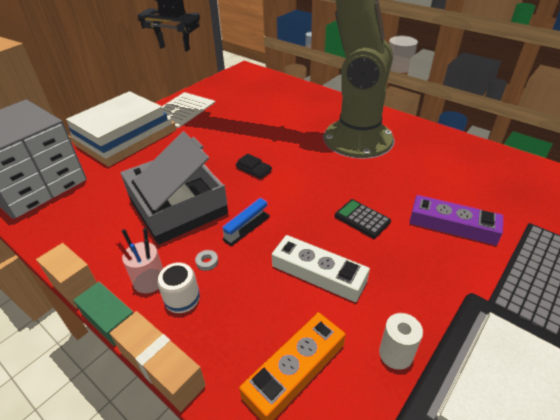

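The top view shows three power blocks: white (210,198), orange (175,122) and purple (142,327). The white one fits the description. The printer is at (373,178) with its feed key at (398,203), and the raised half of the large rocker should be at about (184,195). I'll fit the poses and check an enlarged crop.

```bash
cat > h.py <<'E'
from cell import bot
import cv2,numpy as np
def cloud(c):
    d=bot.camera(c);D=d['depth'];h,w=D.shape
    f=h/2/np.tan(np.radians(d['vertical_fov'])/2)
    u,v=np.meshgrid(np.arange(w),np.arange(h))
    P=np.stack([(u-d['cx'])/f*D,(v-d['cy'])/f*D,D],-1)@d['pose'][:3,:3].T+d['pose'][:3,3]
    P[D==0]=np.nan
    return d,P
def pix(d,p):
    p=d['pose'][:3,:3].T@(np.array(p)-d['pose'][:3,3]);f=210/np.tan(np.radians(d['vertical_fov'])/2)
    return p[0]/p[2]*f+d['cx'],p[1]/p[2]*f+d['cy']
E
python3 - <<'E'
from h import *
for c in('top','scene'):
    d,P=cloud(c);I=d['frame'].astype(int);z=P[...,2]
    def rect(n,m):
        m=cv2.morphologyEx(m.astype(np.uint8),cv2.MORPH_OPEN,np.ones((2,2)))
        k,l,st,_=cv2.connectedComponentsWithStats(m);b=1+np.argmax(st[1:,4]);q=P[l==b]
        r=cv2.minAreaRect((q[:,:2]*1000).astype(np.float32));print(c,n,[np.round(x,1) for x in r],len(q),'zmed',np.round(np.median(q[:,2]),4))
    near=lambda x,y,r:np.hypot(P[...,0]-x,P[...,1]-y)<r
    rect('block',near(.543,.22,.135)&(z>.035)&(z<.075))
    rect('printer',near(.59,-.2,.17)&(z>.05)&(z<.25))
    rect('panel',near(.58,-.26,.15)&(z>.095)&(z<.106)&(I.mean(2)>60))
    m=near(.58,-.27,.12)&(z>.1)&(z<.118)&(I.max(2)<55)
    k,l,st,_=cv2.connectedComponentsWithStats(m.astype(np.uint8))
    for i in range(1,k):
        if st[i,4]>8: print('dark',np.round(P[l==i].mean(0),4),st[i,4])
    m=near(.543,.22,.13)&(z>.04)&(z<.075)&(I.max(2)<70)
    k,l,st,_=cv2.connectedComponentsWithStats(m.astype(np.uint8))
    for i in range(1,k):
        if st[i,4]>8: print('darkblk',np.round(P[l==i].mean(0),4),np.round(P[l==i][:,2].max(),4),st[i,4])
    if c=='top':
        a=cv2.resize(d['frame'][120:230,160:260],None,fx=4,fy=5.4,interpolation=2);b=cv2.resize(d['frame'][120:230,320:430],None,fx=3.6,fy=5.4)
        cv2.imwrite('pics/crop1.png',np.hstack([a,b]))
E
```

```text
top block [array([545., 220.]), array([ 65.7, 210.8]), np.float64(10.8)] 2019 zmed nan
top printer [array([nan, nan]), array([nan,  0.]), np.float64(nan)] 5613 zmed nan
top panel [array([ 617.5, -302.5]), array([252.5, 168. ]), np.float64(24.8)] 1478 zmed nan
scene block [array([537.4, 222. ]), array([103.6, 202.5]), np.float64(13.9)] 2458 zmed nan
scene printer [array([ 475.2, -233.7]), array([499.7, 165.5]), np.float64(39.8)] 5421 zmed nan
scene panel [array([ 680. , -250.7]), array([172.2,  37.7]), np.float64(63.0)] 303 zmed nan
dark [ 0.6348 -0.2913  0.1087] 22
dark [ 0.6766 -0.2382  0.109 ] 22
darkblk [0.561  0.1486 0.0526] 0.057 56
darkblk [0.5384 0.2922 0.054 ] 0.0619 215
```

View pics/crop1.png

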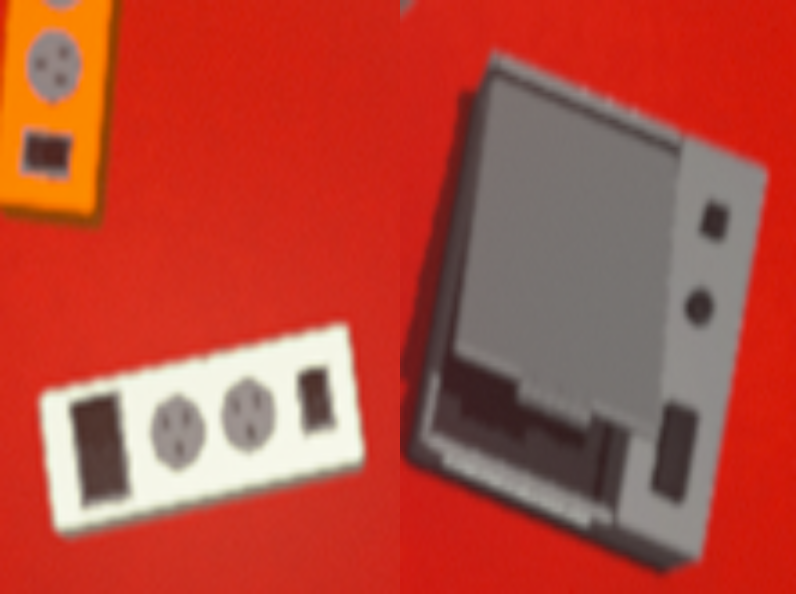

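The crop confirms it: the white block has its large rocker at the +y end, and the printer's long key is at the front right. I'll fix the fit, because the morphology step let NaNs in.

Run:
```python
from h import *
d,P=cloud('top');I=d['frame'].astype(int);z=P[...,2];c='top'
near=lambda x,y,r:np.hypot(P[...,0]-x,P[...,1]-y)<r
def comps(n,m,lo=10,rect=False):
    k,l,st,_=cv2.connectedComponentsWithStats(m.astype(np.uint8))
    for i in range(1,k):
        if st[i,4]<lo: continue
        q=P[l==i];r=cv2.minAreaRect((q[:,:2]*1000).astype(np.float32))
        print(n,np.round(q.mean(0),4),'rect',[np.round(x,1).tolist() for x in r],st[i,4],'z',np.round(np.nanpercentile(q[:,2],[5,50,95]),4))
comps('block',near(.543,.22,.135)&(z>.035)&(z<.075),200)
comps('printer',near(.6,-.2,.17)&(z>.06)&(z<.25),200)
comps('cover',near(.6,-.18,.15)&(z>.122)&(z<.26),100)
comps('key',near(.58,-.27,.12)&(z>.1)&(z<.118)&(I.max(2)<75))
comps('rock',near(.543,.22,.13)&(z>.04)&(z<.075)&(I.max(2)<95))
comps('bearing',near(.68,0,.05)&(z>.008)&(z<.03))
comps('stapler',near(.53,0,.1)&(z>.03))
# plane fit of cover
m=near(.61,-.18,.07)&(z>.125);q=P[m];A=np.c_[q[:,:2],np.ones(len(q))]
w=np.ones(len(q),bool)
for _ in range(5):
    s=np.linalg.lstsq(A[w],q[w,2],rcond=None)[0];e=A@s-q[:,2];w=abs(e)<.004
print('cover plane',s,'angle',np.arctan(np.hypot(*s[:2])),'downdir deg',np.degrees(np.arctan2(s[1],s[0])),w.mean())
```

```text
block [0.5425 0.2219 0.046 ] rect [[543.7, 222.4], [71.2, 210.4], 9.3] 2022 z [0.0406 0.0454 0.0548]
printer [ 0.5906 -0.2069  0.1313] rect [[591.2, -209.5], [211.1, 204.2], 73.3] 5545 z [0.0883 0.1199 0.1942]
cover [ 0.5932 -0.1755  0.1637] rect [[595.5, -177.0], [141.9, 147.5], 73.1] 2698 z [0.1269 0.1647 0.1971]
key [ 0.6311 -0.2944  0.1093] rect [[631.0, -294.6], [13.1, 14.7], 88.8] 28 z [0.106  0.109  0.1136]
key [ 0.589  -0.2818  0.1104] rect [[588.8, -282.2], [11.6, 14.4], 86.1] 27 z [0.1052 0.1105 0.1136]
key [ 0.5198 -0.2608  0.11  ] rect [[519.1, -261.4], [20.9, 42.2], 73.3] 137 z [0.105  0.11   0.1146]
rock [0.5583 0.1455 0.0532] rect [[557.9, 145.7], [22.3, 11.8], 8.7] 39 z [0.0483 0.0537 0.0579]
rock [0.5341 0.2893 0.0547] rect [[533.8, 288.9], [44.2, 25.7], 10.0] 154 z [0.0486 0.054  0.0628]
bearing [ 0.6786 -0.004   0.0148] rect [[679.4, -3.7], [47.9, 51.4], 88.9] 211 z [0.0099 0.0149 0.0189]
stapler [ 0.5367 -0.0052  0.0526] rect [[537.7, -5.9], [28.2, 133.7], 87.0] 513 z [0.0457 0.0529 0.0585]
stapler [ 0.5384 -0.0893  0.0785] rect [[543.0, -87.9], [46.6, 18.2], 9.1] 109 z [0.0386 0.0887 0.1015]
cover plane [-0.54460732  0.16244357  0.51547353] angle 0.5167978774774491 downdir deg 163.39139365833356 0.9682707562136436
```

Fitted poses:
- **Printer:** centre ≈ (0.592, -0.208), yaw -16.7°.
- **Cover:** angle ≈ 0.52 rad.
- **Block:** centre ≈ (0.544, 0.222), yaw 9.5°.

First I'll raise the arm, turn to the printer's yaw and close the fingers.

```bash
python3 -m creep '[[[0,0,-0.014,7.15,0],[0,0,-0.014,7.15,0],[0,0,-0.014,7.15,0],[0,0,-0.014,7.15,0],[0,0,-0.014,7.15,0]]]'
cat >> h.py <<'E'
def go(x,y,tipz):
    s=bot.get_state();R=s['orientation'];p=np.array([x,y,tipz])-R[:,2]*bot.finger_overhang
    print('t',round(s['time'],2),'tcp',np.round(s['tcp_pos'],4),'yaw',round(np.degrees(np.arctan2(R[1,0],R[0,0])),2),'w',round(s['gripper_width'],4),'F',np.round(s['force'],1),'rel',np.round(R.T@(p-s['tcp_pos']),4))
E
python3 -c "from h import *;go(.563,-.165,.22)"
```

```text
time: 1.77
tcp_pos: [0.2123, -0.6143, 0.2841]
orientation: [[0.956, -0.293, -0.0], [-0.293, -0.956, -0.0], [0.0, 0.0, -1.0]]
force: [-0.1, -0.5, -0.5]
gripper_width: 0.0616
finger_force: 0.0
t 1.77 tcp [ 0.2123 -0.6143  0.2841] yaw -17.04 w 0.0616 F [-0.1 -0.5 -0.5] rel [ 0.2037 -0.5323  0.053 ]
```

```bash
for i in 1; do python3 -m creep '[[[0.0127,-0.0333,0,0,0],[0.0127,-0.0333,0,0,0],[0.0127,-0.0333,0,0,0],[0.0127,-0.0333,0,0,0],[0.0127,-0.0333,0,0,0],[0.0127,-0.0333,0,0,0],[0.0127,-0.0333,0,0,0],[0.0127,-0.0333,0,0,0]]]'; python3 -m creep '[[[0.0127,-0.0333,0,0,0],[0.0127,-0.0333,0,0,0],[0.0127,-0.0333,0,0,0],[0.0127,-0.0333,0,0,0],[0.0127,-0.0333,0,0,0],[0.0127,-0.0333,0,0,0],[0.0127,-0.0333,0,0,0],[0,0,0,0,0]]]'; done
python3 -c "from h import *;go(.563,-.165,.2)"
```

```text
time: 2.43
tcp_pos: [0.3869, -0.3868, 0.2836]
orientation: [[0.958, -0.287, 0.0], [-0.287, -0.958, -0.001], [0.0, 0.001, -1.0]]
force: [1.2, -0.9, 0.3]
gripper_width: 0.0085
finger_force: 0.0
time: 3.1
tcp_pos: [0.5424, -0.1813, 0.2835]
orientation: [[0.961, -0.275, 0.003], [-0.275, -0.961, 0.005], [0.001, -0.005, -1.0]]
force: [-0.5, 1.0, 0.7]
gripper_width: 0.0004
finger_force: 0.0
t 3.1 tcp [ 0.5424 -0.1813  0.2835] yaw -15.97 w 0.0004 F [-0.5  1.   0.7] rel [ 0.0152 -0.0209  0.0726]
```

```bash
python3 -m creep '[[[0.0075,-0.010,0.019,0,0],[0.0075,-0.010,0.019,0,0],[0,0,0.019,0,0],[0,0,0.019,0,0],[0,0,0,0,0]]]'
python3 -c "from h import *;go(.563,-.165,.109)"
```

```text
time: 3.52
tcp_pos: [0.5559, -0.1751, 0.2031]
orientation: [[0.958, -0.287, -0.007], [-0.287, -0.958, 0.002], [-0.007, -0.0, -1.0]]
force: [-0.0, -0.3, -0.7]
gripper_width: 0.0001
finger_force: 0.0
t 3.52 tcp [ 0.5559 -0.1751  0.2031] yaw -16.65 w 0.0001 F [-0.  -0.3 -0.7] rel [ 0.0046 -0.0117  0.0831]
```

```bash
python3 -m creep '[[[0,0,0.01,0,0],[0,0,0.01,0,0],[0,0,0.01,0,0],[0,0,0.01,0,0],[0,0,0.01,0,0],[0,0,0.01,0,0],[0,0,0.01,0,0],[0,0,0,0,0]]]'
python3 -c "from h import *;go(.563,-.165,.109)"
```

```text
time: 4.18
tcp_pos: [0.5569, -0.1754, 0.1347]
orientation: [[0.958, -0.287, -0.003], [-0.287, -0.958, 0.001], [-0.004, -0.0, -1.0]]
force: [-0.1, -0.3, -0.2]
gripper_width: 0.0007
finger_force: 0.0
t 4.18 tcp [ 0.5569 -0.1754  0.1347] yaw -16.68 w 0.0007 F [-0.1 -0.3 -0.2] rel [ 0.0029 -0.0117  0.0147]
```

```bash
python3 -m creep '[[[0,0,0.006,0,0],[0,0,0.006,0,0],[0,0,0.003,0,0],[0,0,0.003,0,0],[0,0,0,0,0]]]'
python3 -c "
from h import *;go(.563,-.165,.109)
d,P=cloud('top');cv2.imwrite('pics/t1.png',cv2.resize(d['frame'][110:240,300:440],None,fx=4,fy=4))"
```

```text
time: 4.6
tcp_pos: [0.5581, -0.1757, 0.1188]
orientation: [[0.958, -0.287, -0.0], [-0.287, -0.958, 0.0], [-0.0, 0.0, -1.0]]
force: [0.5, -0.3, -0.6]
gripper_width: 0.0006
finger_force: 0.0
t 4.6 tcp [ 0.5581 -0.1757  0.1188] yaw -16.68 w 0.0006 F [ 0.5 -0.3 -0.6] rel [ 0.0016 -0.0116 -0.0012]
```

View pics/t1.png

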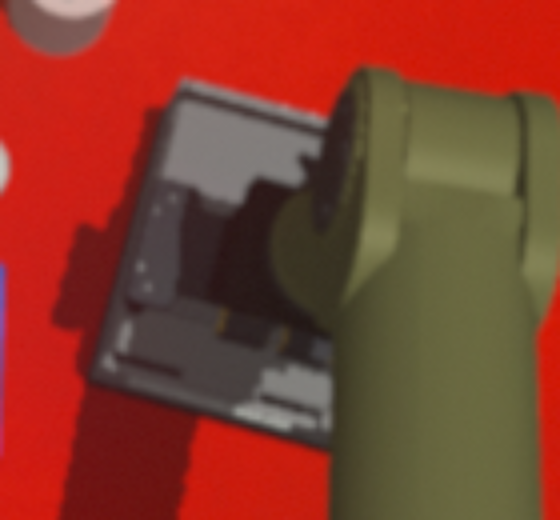

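The cover is nearly flat under the fingers. I'll press in small steps until the stop force shows.

```bash
python3 -m creep '[[[0,0,0.002,0,0],[0,0,0.001,0,0],[0,0,0,0,0]]]';  python3 -m creep '[[[0,0,0.002,0,0],[0,0,0.001,0,0],[0,0,0,0,0]]]'
```

```text
time: 4.9
tcp_pos: [0.5584, -0.1758, 0.1163]
orientation: [[0.958, -0.287, 0.0], [-0.287, -0.958, -0.0], [0.0, 0.0, -1.0]]
force: [0.3, -0.5, 0.1]
gripper_width: 0.0005
finger_force: 0.1
time: 5.15
tcp_pos: [0.5583, -0.1757, 0.1132]
orientation: [[0.958, -0.287, 0.0], [-0.287, -0.958, -0.0], [0.0, 0.0, -1.0]]
force: [0.8, 0.5, -0.4]
gripper_width: 0.0006
finger_force: 0.1
```

```bash
python3 -c "
from h import *
d,P=cloud('scene');cv2.imwrite('pics/s1.png',cv2.resize(d['frame'][100:250,90:290],None,fx=4,fy=4))"
```

```text
(no output)
```

View pics/s1.png

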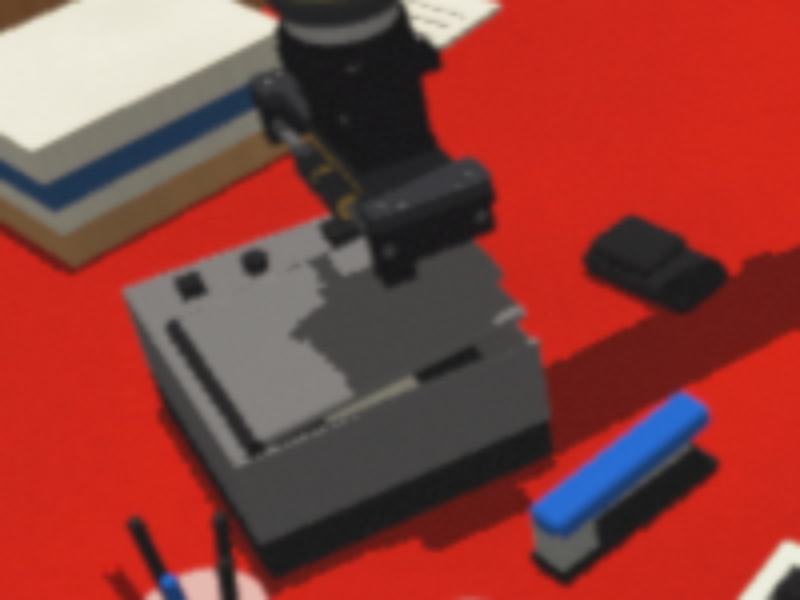

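```bash
cat >> h.py <<'E'
C=np.array([.592,-.208]);a=np.radians(-16.7);Rp=np.array([[np.cos(a),-np.sin(a)],[np.sin(a),np.cos(a)]])
def cover(c):
    d,P=cloud(c);L=(P[...,:2]-C)@Rp;z=P[...,2]
    m=(abs(L[...,1]-.045)<.05)&(z<.25)&(z>.085)
    for x in np.arange(-.095,.09,.015):
        for yr in((-.02,.03),(.03,.095)):
            k=m&(abs(L[...,0]-x)<.007)&(L[...,1]>yr[0])&(L[...,1]<yr[1])
            print(round(x,3),yr,k.sum(),np.round(np.percentile(z[k],[10,50,90]),4) if k.sum()>3 else '')
E
python3 -c "
from h import *
cover('scene')"
```

```text
-0.095 (-0.02, 0.03) 12 [0.124  0.1252 0.1268]
-0.095 (0.03, 0.095) 55 [0.0881 0.1238 0.1256]
-0.08 (-0.02, 0.03) 18 [0.1226 0.1237 0.1249]
-0.08 (0.03, 0.095) 94 [0.1225 0.1239 0.1266]
-0.065 (-0.02, 0.03) 21 [0.1202 0.1218 0.1233]
-0.065 (0.03, 0.095) 136 [0.1211 0.1233 0.2364]
-0.05 (-0.02, 0.03) 14 [0.1212 0.1262 0.1304]
-0.05 (0.03, 0.095) 172 [0.1199 0.1228 0.2433]
-0.035 (-0.02, 0.03) 39 [0.1185 0.1211 0.1333]
-0.035 (0.03, 0.095) 173 [0.1187 0.122  0.2418]
-0.02 (-0.02, 0.03) 106 [0.1177 0.2146 0.2416]
-0.02 (0.03, 0.095) 253 [0.1173 0.2208 0.2435]
-0.005 (-0.02, 0.03) 104 [0.1161 0.1997 0.2157]
-0.005 (0.03, 0.095) 188 [0.1157 0.1186 0.2161]
0.01 (-0.02, 0.03) 48 [0.1144 0.1157 0.1172]
0.01 (0.03, 0.095) 99 [0.114  0.1157 0.117 ]
0.025 (-0.02, 0.03) 53 [0.1129 0.1144 0.1157]
0.025 (0.03, 0.095) 100 [0.1125 0.1142 0.1156]
0.04 (-0.02, 0.03) 49 [0.1113 0.1125 0.1142]
0.04 (0.03, 0.095) 104 [0.1113 0.1127 0.1142]
0.055 (-0.02, 0.03) 52 [0.1098 0.1114 0.1127]
0.055 (0.03, 0.095) 107 [0.1101 0.1114 0.1133]
0.07 (-0.02, 0.03) 50 [0.1085 0.1098 0.1121]
0.07 (0.03, 0.095) 106 [0.1086 0.1101 0.1113]
0.085 (-0.02, 0.03) 55 [0.1077 0.1092 0.111 ]
0.085 (0.03, 0.095) 109 [0.1076 0.1088 0.1103]
```

The cover is still about 0.09 rad open, so the fingertips are effectively about 8 mm above the TCP when closed, not below it. I'll keep going until it reaches the stop.

```bash
python3 -m creep '[[[0,0,0.003,0,0],[0,0,0.003,0,0],[0,0,0.002,0,0],[0,0,0,0,0]]]';  python3 -m creep '[[[0,0,0.002,0,0],[0,0,0.002,0,0],[0,0,0,0,0]]]'; python3 -m creep '[[[0,0,0.001,0,0],[0,0,0.001,0,0],[0,0,0,0,0]]]'; python3 -c "
from h import *
cover('scene')"|grep -v ' -0.02'
```

```text
time: 5.58
tcp_pos: [0.558, -0.1756, 0.1046]
orientation: [[0.958, -0.287, -0.001], [-0.287, -0.958, 0.0], [-0.001, 0.0, -1.0]]
force: [-0.0, -0.5, 0.4]
gripper_width: 0.0003
finger_force: 0.0
time: 5.83
tcp_pos: [0.5581, -0.1757, 0.1009]
orientation: [[0.958, -0.287, -0.0], [-0.287, -0.958, 0.0], [-0.0, 0.0, -1.0]]
force: [-0.4, -0.5, 0.7]
gripper_width: 0.0006
finger_force: 0.0
time: 6.08
tcp_pos: [0.5583, -0.1758, 0.1002]
orientation: [[0.958, -0.287, -0.0], [-0.287, -0.958, -0.0], [0.0, 0.0, -1.0]]
force: [-1.7, 0.7, 4.2]
gripper_width: 0.0009
finger_force: 2.6
-0.095 (-0.02, 0.03) 14 [0.1063 0.1076 0.1093]
-0.095 (0.03, 0.095) 46 [0.1062 0.1081 0.1096]
-0.08 (-0.02, 0.03) 19 [0.1071 0.1082 0.1094]
-0.08 (0.03, 0.095) 93 [0.1067 0.1083 0.1104]
-0.065 (-0.02, 0.03) 19 [0.1066 0.1085 0.1098]
-0.065 (0.03, 0.095) 139 [0.1068 0.109  0.2314]
-0.05 (-0.02, 0.03) 12 [0.1079 0.1122 0.1157]
-0.05 (0.03, 0.095) 191 [0.1075 0.22   0.2425]
-0.035 (-0.02, 0.03) 33 [0.1067 0.1104 0.1195]
-0.035 (0.03, 0.095) 196 [0.1074 0.2204 0.2419]
-0.02 (-0.02, 0.03) 110 [0.1078 0.2015 0.236 ]
-0.02 (0.03, 0.095) 294 [0.1079 0.2201 0.2413]
-0.005 (-0.02, 0.03) 97 [0.1073 0.1849 0.2025]
-0.005 (0.03, 0.095) 175 [0.1073 0.1102 0.2027]
0.01 (-0.02, 0.03) 49 [0.1066 0.1082 0.1097]
0.01 (0.03, 0.095) 100 [0.1068 0.1087 0.1101]
0.025 (-0.02, 0.03) 50 [0.1066 0.108  0.1094]
0.025 (0.03, 0.095) 100 [0.1071 0.1083 0.1095]
0.04 (-0.02, 0.03) 48 [0.1062 0.1083 0.1101]
0.04 (0.03, 0.095) 98 [0.1071 0.1083 0.1096]
0.055 (-0.02, 0.03) 48 [0.1069 0.1084 0.1095]
0.055 (0.03, 0.095) 101 [0.1068 0.1082 0.1096]
0.07 (-0.02, 0.03) 49 [0.1069 0.1084 0.1098]
0.07 (0.03, 0.095) 104 [0.1071 0.1085 0.1097]
0.085 (-0.02, 0.03) 52 [0.1073 0.1089 0.1104]
0.085 (0.03, 0.095) 106 [0.1069 0.1084 0.1101]
```

The cover is flat at 108–109 mm and the stop force has appeared. I'll press a little more firmly, then lift off.

```bash
python3 -m creep '[[[0,0,0.001,0,0],[0,0,0.001,0,0],[0,0,0.001,0,0],[0,0,0,0,0],[0,0,0,0,0]]]'; python3 -m creep '[[[0,0,-0.015,0,0],[0,0,-0.02,0,0],[0,0,-0.03,0,0],[0,0,-0.03,0,0],[0,0,-0.01,-6.5,0],[0,0,0,-6.5,0],[0,0,0,-6.5,0],[0,0,0,-6.7,0]]]'; python3 -c "
from h import *
cover('scene');bx=.5328+.017*.986;by=.289+.017*.165;print(bx,by);go(bx,by,.1)"|grep -v '03)'
```

```text
time: 6.55
tcp_pos: [0.5584, -0.1758, 0.0999]
orientation: [[0.958, -0.287, 0.0], [-0.287, -0.958, -0.001], [0.001, 0.001, -1.0]]
force: [-7.7, 2.6, 18.5]
gripper_width: 0.0004
finger_force: 9.6
time: 7.22
tcp_pos: [0.5585, -0.1758, 0.2018]
orientation: [[0.985, 0.171, 0.001], [0.171, -0.985, -0.001], [0.001, 0.001, -1.0]]
force: [-0.2, -0.2, -0.9]
gripper_width: 0.0007
finger_force: 0.0
-0.095 (0.03, 0.095) 41 [0.1042 0.1081 0.1093]
-0.08 (0.03, 0.095) 82 [0.1072 0.1085 0.1097]
-0.065 (0.03, 0.095) 89 [0.1069 0.1086 0.1101]
-0.05 (0.03, 0.095) 100 [0.1069 0.1084 0.1215]
-0.035 (0.03, 0.095) 138 [0.1069 0.1091 0.2384]
-0.02 (0.03, 0.095) 89 [0.1072 0.1083 0.1098]
-0.005 (0.03, 0.095) 93 [0.107  0.1083 0.1097]
0.01 (0.03, 0.095) 97 [0.1069 0.1082 0.1097]
0.025 (0.03, 0.095) 98 [0.1069 0.1084 0.1096]
0.04 (0.03, 0.095) 100 [0.1065 0.1084 0.1097]
0.055 (0.03, 0.095) 100 [0.1068 0.1082 0.1098]
0.07 (0.03, 0.095) 106 [0.1069 0.1084 0.1101]
0.085 (0.03, 0.095) 106 [0.1071 0.1086 0.1101]
0.5495620000000001 0.291805
t 7.27 tcp [ 0.5584 -0.1757  0.2015] yaw 10.15 w 0.0006 F [-0.  -0.5 -0.4] rel [ 0.0737 -0.4618  0.0903]
```

```bash
python3 -m creep '[[[0.0057,-0.0355,0,0,0],[0.0057,-0.0355,0,0,0],[0.0057,-0.0355,0,0,0],[0.0057,-0.0355,0,0,0],[0.0057,-0.0355,0,0,0],[0.0057,-0.0355,0,0,0],[0.0057,-0.0355,0,0,0],[0.0057,-0.0355,0,0,0]]]'; python3 -m creep '[[[0.0057,-0.0355,0,0,0],[0.0057,-0.0355,0,0,0],[0.0057,-0.0355,0.02,0,0],[0.0057,-0.0355,0.02,0,0],[0.0057,-0.0355,0.02,0,0],[0,0,0.02,0,0],[0,0,0,0,0],[0,0,0,0,0]]]'; python3 -c "
from h import *
go(.5496,.2918,.07)
for c in('scene','top'):
    d,P=cloud(c);I=d['frame'].astype(int);s=bot.get_state();t=s['tcp_pos']
    m=(np.hypot(P[...,0]-t[0],P[...,1]-t[1])<.06)&(P[...,2]>.075)&(P[...,2]<.2)
    q=P[m]
    L=(q-t)@s['orientation']
    for lo in np.arange(-.06,.03,.006):
        k=(L[:,2]>=lo)&(L[:,2]<lo+.006)
        if k.sum()>3: print(c,round(lo,3),k.sum(),'x',np.round(np.percentile(L[k,0],[3,97]),3),'y',np.round(np.percentile(L[k,1],[3,97]),3))
    if c=='scene':
        u,v=map(int,pix(d,t));cv2.imwrite('pics/s2.png',cv2.resize(d['frame'][v-75:v+75,u-100:u+100],None,fx=4,fy=4));print(u,v)
"
```

```text
time: 7.93
tcp_pos: [0.5561, 0.1135, 0.2014]
orientation: [[0.987, 0.162, 0.001], [0.162, -0.987, -0.0], [0.0, 0.0, -1.0]]
force: [0.9, -0.7, 0.1]
gripper_width: 0.0004
finger_force: 0.0
time: 8.6
tcp_pos: [0.5544, 0.2911, 0.12]
orientation: [[0.986, 0.164, -0.002], [0.164, -0.986, -0.002], [-0.003, 0.001, -1.0]]
force: [0.6, -0.0, 0.4]
gripper_width: 0.0004
finger_force: 0.0
t 8.6 tcp [0.5544 0.2911 0.12  ] yaw 9.45 w 0.0004 F [ 0.6 -0.   0.4] rel [-0.0044 -0.0015  0.0391]
scene -0.06 11 x [0.007 0.011] y [0.005 0.012]
scene -0.054 26 x [0.007 0.011] y [-0.013  0.011]
scene -0.048 25 x [0.007 0.011] y [-0.012  0.011]
scene -0.042 26 x [0.005 0.01 ] y [-0.012  0.011]
scene -0.036 21 x [0.002 0.01 ] y [-0.01   0.008]
scene -0.03 25 x [-0.006  0.01 ] y [-0.009  0.008]
scene -0.024 27 x [-0.008  0.01 ] y [-0.009  0.007]
scene -0.018 23 x [-0.01  0.01] y [-0.009  0.007]
scene -0.012 21 x [-0.006  0.01 ] y [-0.009  0.009]
345 254
```

View pics/s2.png

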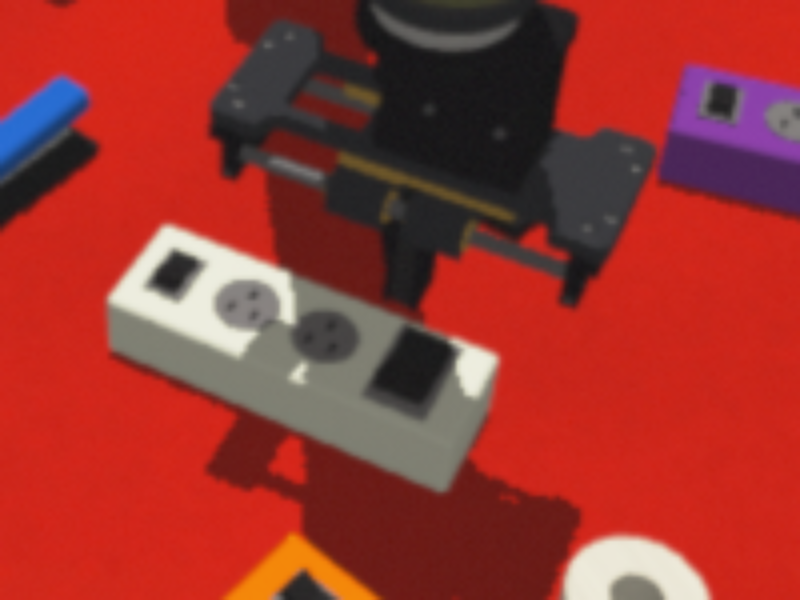

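The fingertip end measures about 9 mm behind the TCP and is centred laterally. So contact with the rocker comes at TCP z ≈ 0.053, and the stop at ≈ 0.043.

```bash
python3 -m creep '[[[-0.004,-0.0015,0.01,0,0],[0,0,0.018,0,0],[0,0,0.018,0,0],[0,0,0.012,0,0],[0,0,0,0,0],[0,0,0,0,0]]]'; python3 -c "from h import *;go(.5496,.2918,.032)"; python3 -m creep '[[[0,0,0.004,0,0],[0,0,0.004,0,0],[0,0,0.003,0,0],[0,0,0.002,0,0],[0,0,0,0,0]]]'
```

```text
time: 9.2
tcp_pos: [0.5509, 0.2918, 0.0632]
orientation: [[0.986, 0.164, -0.0], [0.164, -0.986, -0.0], [-0.0, 0.0, -1.0]]
force: [-0.0, 0.4, 1.8]
gripper_width: 0.0003
finger_force: 0.0
t 9.2 tcp [0.5509 0.2918 0.0632] yaw 9.45 w 0.0003 F [-0.   0.4  1.8] rel [-0.0013 -0.0002  0.0202]
time: 9.62
tcp_pos: [0.5516, 0.2927, 0.0506]
orientation: [[0.986, 0.165, 0.001], [0.165, -0.986, 0.0], [0.001, -0.0, -1.0]]
force: [0.3, 0.2, 1.5]
gripper_width: 0.0004
finger_force: 0.5
```

```bash
python3 -m creep '[[[0,0,0.002,0,0],[0,0,0.002,0,0],[0,0,0,0,0]]]'; python3 -m creep '[[[0,0,0.002,0,0],[0,0,0.001,0,0],[0,0,0,0,0]]]'; python3 -m creep '[[[0,0,0.001,0,0],[0,0,0.001,0,0],[0,0,0,0,0]]]'
```

```text
time: 9.87
tcp_pos: [0.5508, 0.2925, 0.0461]
orientation: [[0.986, 0.165, -0.0], [0.165, -0.986, -0.0], [-0.0, 0.0, -1.0]]
force: [1.0, -0.3, 1.5]
gripper_width: 0.0004
finger_force: 0.7
time: 10.12
tcp_pos: [0.5508, 0.2925, 0.0433]
orientation: [[0.986, 0.165, -0.0], [0.165, -0.986, -0.0], [-0.0, 0.0, -1.0]]
force: [-0.2, -0.8, 2.0]
gripper_width: 0.0004
finger_force: 1.1
time: 10.37
tcp_pos: [0.5509, 0.2925, 0.0431]
orientation: [[0.986, 0.165, 0.0], [0.165, -0.986, -0.001], [0.0, 0.001, -1.0]]
force: [-2.9, -2.3, 12.4]
gripper_width: 0.0003
finger_force: 6.3
```

The stop is reached at TCP z 0.043, as predicted. I'll lift off and check before the key.

```bash
python3 -m creep '[[[0,0,0.0005,0,0],[0,0,-0.004,0,0],[0,0,-0.015,0,0],[0,0,-0.03,0,0],[0,0,-0.04,6.5,0],[0,0,-0.04,6.5,0],[0,0,-0.01,6.5,0],[0,0,0,6.7,0]]]'; python3 -c "
from h import *
go(.5198,-.261,.2)
d,P=cloud('scene');I=d['frame'].astype(int);z=P[...,2]
a=np.radians(9.5);R=np.array([[np.cos(a),-np.sin(a)],[np.sin(a),np.cos(a)]]);L=(P[...,:2]-[.544,.222])@R
for n,y,h in(('large',.068,.01),('small',-.078,.006)):
  for x in np.arange(-.024,.026,.004):
    k=(abs(L[...,1]-y)<h)&(abs(L[...,0]-x)<.002)&(z<.08)
    print(n,round(x,3),np.round(np.median(z[k]),4) if k.sum() else '')
m=(np.hypot(P[...,0]-.544,P[...,1]-.222)<.13)&(abs(z-.045)<.003);print([np.round(v,1) for v in cv2.minAreaRect((P[m][:,:2]*1000).astype(np.float32))])
u,v=map(int,pix(d,[.544,.222,.05]));cv2.imwrite('pics/s3.png',cv2.resize(d['frame'][v-60:v+60,u-80:u+80],None,fx=4,fy=4))
"
```

```text
time: 11.03
tcp_pos: [0.5526, 0.2943, 0.1854]
orientation: [[0.956, -0.292, 0.007], [-0.292, -0.956, 0.004], [0.006, -0.005, -1.0]]
force: [-0.0, -0.4, -0.3]
gripper_width: 0.0003
finger_force: 0.0
t 11.03 tcp [0.5526 0.2943 0.1854] yaw -16.98 w 0.0003 F [-0.  -0.4 -0.3] rel [ 0.1309  0.5406 -0.0279]
large -0.024 
large -0.02 0.0604
large -0.016 0.0586
large -0.012 0.0569
large -0.008 0.0554
large -0.004 0.0538
large 0.0 0.0514
large 0.004 0.051
large 0.008 0.0516
large 0.012 0.0512
large 0.016 0.0516
large 0.02 0.0509
large 0.024 0.049
small -0.024 0.0441
small -0.02 0.0447
small -0.016 0.0464
small -0.012 0.0494
small -0.008 0.0514
small -0.004 0.0507
small 0.0 0.0511
small 0.004 0.0531
small 0.008 0.0541
small 0.012 0.0555
small 0.016 0.0498
small 0.02 0.0438
small 0.024 0.0447
[array([546.3, 223.7]), array([ 71. , 208.6]), np.float64(9.4)]
```

View pics/s3.png

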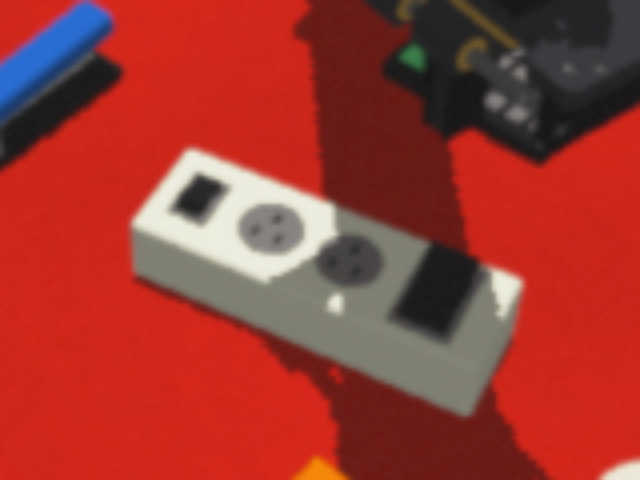

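The rocker is on: +x half level at 51–52 mm, -x half raised. The small rocker is still off and the block hasn't moved. Next is the feed key.

```bash
python3 -m creep '[[[0.0087,0.036,0,0,0],[0.0087,0.036,0,0,0],[0.0087,0.036,0,0,0],[0.0087,0.036,0,0,0],[0.0087,0.036,0,0,0],[0.0087,0.036,0,0,0],[0.0087,0.036,0,0,0],[0.0087,0.036,0,0,0]]]'; python3 -m creep '[[[0.0087,0.036,0,0,0],[0.0087,0.036,0,0,0],[0.0087,0.036,0,0,0],[0.0087,0.036,0,0,0],[0.0087,0.036,0,0,0],[0.0087,0.036,0,0,0],[0.0087,0.036,0,0,0],[0,0,0,0,0]]]'; python3 -c "
from h import *
go(.519,-.261,.13)"
```

```text
time: 11.75
tcp_pos: [0.5336, -0.0049, 0.1795]
orientation: [[0.959, -0.284, -0.001], [-0.284, -0.959, 0.0], [-0.001, 0.0, -1.0]]
force: [0.6, 0.0, -0.2]
gripper_width: 0.0008
finger_force: 0.0
time: 12.42
tcp_pos: [0.5173, -0.272, 0.1788]
orientation: [[0.955, -0.296, -0.003], [-0.296, -0.955, -0.004], [-0.002, 0.005, -1.0]]
force: [-0.6, 0.6, 0.0]
gripper_width: 0.0005
finger_force: 0.0
t 12.42 tcp [ 0.5173 -0.272   0.1788] yaw -17.21 w 0.0005 F [-0.6  0.6  0. ] rel [-0.0016 -0.0112  0.0378]
```

```bash
python3 -m creep '[[[0,0,0.02,0,0],[0,0,0.02,0,0],[0,0,0.02,0,0],[0,0,0,0,0],[0,0,0,0,0]]]'; python3 -c "
from h import *
go(.519,-.261,.095)"
```

```text
time: 12.83
tcp_pos: [0.5197, -0.2613, 0.1186]
orientation: [[0.958, -0.285, -0.003], [-0.285, -0.958, 0.002], [-0.004, -0.001, -1.0]]
force: [0.0, 0.8, 1.2]
gripper_width: 0.0004
finger_force: 0.0
t 12.83 tcp [ 0.5197 -0.2613  0.1186] yaw -16.58 w 0.0004 F [0.  0.8 1.2] rel [-0.0007 -0.0001  0.0126]
```

```bash
python3 -m creep '[[[0,0,0.008,0,0],[0,0,0.007,0,0],[0,0,0.004,0,0],[0,0,0,0,0]]]'; python3 -m creep '[[[0,0,0.002,0,0],[0,0,0.002,0,0],[0,0,0,0,0]]]'; python3 -m creep '[[[0,0,0.001,0,0],[0,0,0.001,0,0],[0,0,0,0,0]]]'
```

```text
time: 13.17
tcp_pos: [0.5209, -0.2622, 0.1005]
orientation: [[0.958, -0.287, 0.0], [-0.287, -0.958, 0.0], [0.0, -0.0, -1.0]]
force: [-0.4, 0.6, 2.2]
gripper_width: 0.0003
finger_force: 0.8
time: 13.42
tcp_pos: [0.521, -0.2622, 0.0972]
orientation: [[0.958, -0.287, 0.0], [-0.287, -0.958, -0.0], [0.0, 0.0, -1.0]]
force: [-1.2, 0.4, 3.3]
gripper_width: 0.0007
finger_force: 1.9
time: 13.67
tcp_pos: [0.5211, -0.2623, 0.0957]
orientation: [[0.958, -0.287, 0.0], [-0.287, -0.958, -0.0], [0.001, 0.0, -1.0]]
force: [-2.0, 1.5, 7.5]
gripper_width: 0.0002
finger_force: 3.3
```

```bash
python3 -m creep '[[[0,0,0.001,0,0],[0,0,0.001,0,0],[0,0,0,0,0],[0,0,0,0,0]]]'; python3 -m creep '[[[0,0,-0.004,0,0],[0,0,-0.01,0,0],[0,0,-0.02,0,0],[0,0,-0.04,0,0],[0,0,-0.04,0,0],[0,0,-0.03,0,0]]]'; python3 -m creep '[[[0,0.035,0,0,0],[0,0.035,0,0,0],[0,0.035,0,0,0],[0,0.035,0,0,0],[0,0.035,0,0,0],[0,0,0,0,0],[0,0,0,0,0]]]'; python3 -c "
from h import *
cover('scene')
d,P=cloud('top');L=(P[...,:2]-C)@Rp;z=P[...,2]
for x in(-.07,-.055,-.04,.018,.062):
  k=(abs(L[...,1]+.0725)<.006)&(abs(L[...,0]-x)<.005);print(x,np.round(np.median(z[k]),4))
cv2.imwrite('pics/t4.png',d['frame'])
" | grep -v '03)'
```

```text
time: 14.0
tcp_pos: [0.5211, -0.2623, 0.0954]
orientation: [[0.958, -0.287, 0.001], [-0.287, -0.958, -0.001], [0.001, 0.001, -1.0]]
force: [-6.0, 3.2, 16.6]
gripper_width: 0.0003
finger_force: 7.9
time: 14.5
tcp_pos: [0.5214, -0.2625, 0.24]
orientation: [[0.958, -0.287, 0.002], [-0.287, -0.958, -0.001], [0.003, 0.001, -1.0]]
force: [0.4, -0.2, 1.3]
gripper_width: 0.0005
finger_force: 0.0
time: 15.08
tcp_pos: [0.4685, -0.4328, 0.236]
orientation: [[0.956, -0.292, -0.001], [-0.292, -0.956, -0.0], [-0.001, 0.0, -1.0]]
force: [-0.4, 1.2, -0.0]
gripper_width: 0.0006
finger_force: 0.0
-0.095 (0.03, 0.095) 43 [0.1057 0.108  0.1103]
-0.08 (0.03, 0.095) 82 [0.107  0.1084 0.1097]
-0.065 (0.03, 0.095) 90 [0.107  0.1085 0.11  ]
-0.05 (0.03, 0.095) 86 [0.1066 0.1083 0.1097]
-0.035 (0.03, 0.095) 87 [0.1069 0.1085 0.1102]
-0.02 (0.03, 0.095) 94 [0.1069 0.1082 0.11  ]
-0.005 (0.03, 0.095) 97 [0.1069 0.108  0.1098]
0.01 (0.03, 0.095) 93 [0.107  0.1085 0.1098]
0.025 (0.03, 0.095) 98 [0.1068 0.1083 0.1098]
0.04 (0.03, 0.095) 95 [0.1069 0.1085 0.11  ]
0.055 (0.03, 0.095) 103 [0.107  0.1085 0.1099]
0.07 (0.03, 0.095) 104 [0.1073 0.1084 0.11  ]
0.085 (0.03, 0.095) 109 [0.1068 0.1084 0.1099]
-0.07 0.1107
-0.055 0.1111
-0.04 0.11
0.018 0.1117
0.062 0.1112
```

View pics/t4.png

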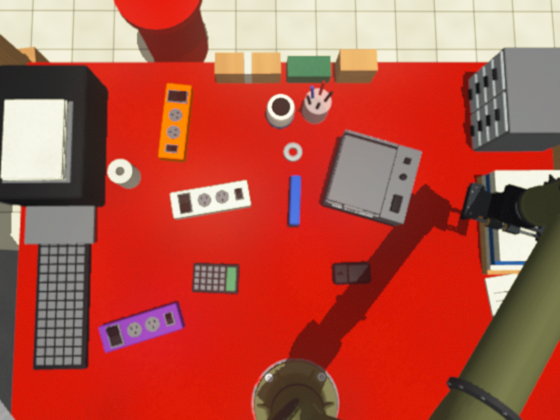

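The cover is shut at (370,178), all three keys are up, the white block is in place at (210,198), and the arm is clear of everything.

```bash
python3 -c "
from cell import bot
print(bot.get_state()['force'],bot.close_job())"
```

```text
the job is handed in; nothing more can be done
[0.4891516  0.30209186 0.63839263] None
```

The job is handed in: the cover is shut, the large rocker is on, and the feed key was pressed to its stop and came back up, in that order, at about 15 s of robot time; no verdict came back.

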